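# Load a canister past the film loader's sprung flap

## Task

Load the long blue canister into the aluminium film loader. First lift the sprung knob, swing the guard bar off the flap and let the pin drop fully into the parking hole near the loader's front; then push the canister, lying parallel to the flap's hinge, down against the flap, hold the flap open while the canister drops in, and let the flap spring shut over it. Leave the two short canisters, the blower bulb and the bottle opener where they are.

Things in the scene. Friction and masses are not known exactly. Their poses are not given: they have to be found in the camera images.
- loader: Film loader, fixed aluminium box 180 (x) by 310 (y) mm, deck top 165 mm high. Origin: centre of its underside; x to its back, y to its left, z up; front (-x) looks roughly to the robot. Right half (y -150 to -3 mm): chamber under the flap, x -85 to 85, floor top at 8 mm, clear wall at the back. Left half: the guard on a dark index plate, top at 179 mm.
- mouth (a point): Centre of the rectangular mouth in the deck over the chamber, at deck height (165 mm); mouth 100 mm along loader x, 130 mm along loader y. Axes as the loader's. Loader frame (0, -75, 165) mm.
- flap (a joint): Black flap 95 x 124 x 3 mm shutting the mouth, hinged along the mouth's front edge (loader -x side, hinge parallel to loader y); swings DOWN into the chamber. rad: 0 shut, 1.45 hanging. A spring shuts it: 0.25 N m when shut, plus 0.15 N m/rad (some 3 N at the free edge starts it); the canister's weight does not open it.
- guard (a joint): Flat steel bar, underside 18 mm above the deck, turning level about the pivot; rad, counter-clockwise from above. 0: blade (50 mm wide, 170 mm from the pivot to loader -y) lies over the flap and blocks the mouth; tail with knob points to loader +y. 1.4: end stop, parking place: blade to the loader's back, off the mouth, knob near the front. Locked at either end while the pin is down.
- pivot (a point): Pivot axis of the guard (vertical), at the index plate's top; loader frame (0, 60, 179) mm.
- pin (a joint): Sprung index pin with knob, sliding vertically on the guard's tail, 70 mm from the pivot; m: 0 fully down in a hole, 0.022 highest. Lift over 12 mm (about 17; 4 to 9 N) to leave the hole and keep it up while the guard turns; let go between the holes it rests on the index plate, 12 mm up. The holes have 3 mm play.
- knob_grip (a point): Point to grip on the pin's knob: on the axis of the upright black cylinder, 28 mm diameter, 42 mm high; 16 mm below its top, 28 mm above the guard bar's top face (pin down), 217 mm above the loader's underside. Moves and turns with pin and guard (x axis = loader x at guard 0).
- park_hole (a point): Mouth of the parking hole on the index plate's top (179 mm above the loader's underside), where the pin must end; loader frame (-69, 72, 179) mm. Axes as the loader's.
- canister: The long blue canister, loose, lying: 104 mm long along its x axis, round tube 40 mm diameter with a 44 mm rounded-square cap, 10 mm thick, at each end, so it does not roll. 0.10 to 0.21 kg. Origin: centre of its underside, z up; tube axis 22 mm above.
- canister_center (a point): Centre of the long canister.
- short_a: Short blue canister, same section but 66 mm long; leave alone. Origin: centre of its underside, x along its length.
- short_b: Another short canister like short_a; leave alone.
- blower: Black blower bulb lying down, about 120 mm long, 50 mm diameter, nozzle along x; leave alone. Origin: underside near its middle.
- opener: Flat steel bottle opener, 107 by 36 by 5 mm, long along x; leave alone. Origin: underside, near its middle.
Not all that is in view belongs to the job. What is shaped like the canister but purple is not meant.

How it is judged:
On the way, in this order (a step that is already met when the one before it is completed fails the run):
1. the guard is swung off the mouth and its pin is fully down in the parking hole (value of joint guard above 1.33 rad and value of joint pin below 0.003 m), for 0.2 s.
2. the flap is pushed open and the long canister goes in past it (x of canister_center in the frame of loader between -0.08 and 0.08 m and y of canister_center in the frame of loader between -0.148 and -0.003 m and value of joint flap above 0.5 rad and z of canister_center in the frame of loader below 0.15 m), for 0.02 s.
At the end, for the whole second after the job is handed in: The long canister lies at rest in the chamber (its centre inside the chamber walls and less than 65 mm above the loader's underside), the flap is shut (under 0.06 rad), and the guard is parked (over 1.33 rad) with its pin down (under 3 mm) (all of step 1 and x of canister_center in the frame of loader between -0.08 and 0.08 m and y of canister_center in the frame of loader between -0.148 and -0.003 m and z of canister_center in the frame of loader below 0.065 m and linear speed of canister below 0.03 m/s and value of joint flap below 0.06 rad); the robot touches nothing.
It fails at once if one short canister is moved more than 30 mm (distance of short_a from where it was at the start of the episode above 0.03 m).
It fails at once if the other short canister is moved more than 30 mm (distance of short_b from where it was at the start of the episode above 0.03 m).
It fails at once if the blower bulb is moved more than 30 mm (distance of blower from where it was at the start of the episode above 0.03 m).
It fails at once if the bottle opener is moved more than 30 mm (distance of opener from where it was at the start of the episode above 0.03 m).
It also fails if it takes over 58 s, if anything falls off the work surface, if the arm or the gripper's body presses on something with over 40 N, if the wrist force passes 120 N, or if a joint passes its speed limit or range.

## Robot

A 6-joint arm with a two-finger parallel gripper is mounted at the origin on the work surface. World frame = base frame: x ahead of the robot, y to its left, z up, the work surface at z = 0. Lengths are in m, angles in rad, forces in N, time in s.
With the tool pointing down it reaches from about 0.425 to 0.95 m from the base axis. Payload 3.5 kg.
Tool frame: the origin (TCP) lies midway between the tips of the shut fingers; the grasp point (between the pads) lies 19 mm behind it (ctrl.tcp_to_grasp is the distance from the TCP to the grasp point, in m); z points along the fingers, x is the direction in which the jaws open and shut, and the axes are right-handed (so a half turn about z gives the same grasp; the last joint's range is limited). The gripper opens to 85 mm and grips with 20 to 120 N. Pads are 22 mm wide; open, the fingers measure 114 mm over their backs; the gripper's body (76 mm by 85 mm) begins 54 mm behind the grasp point. The pads swing forward as they close: fully open they stand 13 mm farther back than shut.
Start: joints at [1.088, 0.286, 1.577, -0, 1.279, -0.15], TCP at [0.22, 0.638, 0.231] pointing down, gripper open.
Joint ranges: [-2.77, 2.77], [-0.9, 2.22], [0.21, 2.48], [-1.53, 4.67], [0.24, 2.81], [-2.84, 2.84]. Speed limits (rad/s): [2.79, 2.79, 3.14, 3.14, 3.14, 3.14].

## Interface

Orientations are given as a unit quaternion [x, y, z, w].
In Python, from plant import ctrl, cams, workorder, spotter gives the robot as it stands. The module is installed in compiled form; this text tells all that it offers.
- The arm moves only by the tool send_rows, never from a script. Its argument "motion" is one flat list of numbers, 5 for each row, row after row: the shift along the tool's x, y, z in cm, then the turn about the tool's z in rad, then the finger opening in cm, from 0 to 8.54. In form: [tx, ty, tz, spin, gripper, tx, ty, tz, spin, gripper, ...]. A call has 1 to 12 rows; each row shifts and turns the pose as measured when the row begins, along the tool's axes as they then stand; what a row does not reach is not made up. A row lasts 1/10 s, in which the tool goes at most 50 mm and 8.59 degrees, less where a joint would pass 70% of its speed; a pose out of reach is approached as far as the arm can. A call is refused whole if a number of a shift passes 5 or a number of a turn 0.15, either way. A call with a gripper value outside its range is refused whole. The fingers move at their own pace and stop on an object; "grip_force" is the grip in N (left out, the last holds). Time passes only in rows, so rows that do not move let the fingers close. It gives the time, the measured TCP pose, the force and the opening at its end, in the units of the state.
- ctrl.get_state(): the state, without advancing time (a new reading comes with each control period).
- cams.read_camera(name): name is "scene" or "top" or "wrist"; returns (picture, depth): 480x640x3 uint8, red, green, blue; 480x640 float32, m along the optical axis (not along the pixel's ray), 0 where there is no reading.
- cams.camera_params(name): a dict with "fx", "fy", "cx", "cy" (pixels), "xyz" and "attitude" of the camera in the world; the wrist camera has in their place "mount" (4x4, takes a point from camera to tool coordinates, whose origin is the TCP and whose axes are the tool frame's). Camera axes: x right, y down, z forward; pixel columns grow to the right and rows downward; lengths in m; the calibration is good to about 2 mm. A picture is of the moment at which its call begins: read the wrist's pose just before it. camera_params takes no time and is no camera call.
- workorder.sign_off(): hands the job in, once; it reports no verdict.
Trained networks look in the newest picture that a camera, given by its name, has taken for a name from the list of things; names that differ only in an ending like _2 or _b are one class to them, and where a whole thing is asked for, a point or a joint stands for the part that bears it (a point fixed in the world has none). Each returns a list of dicts, best first, with "conf" (0 to 1); they miss things now and then, are a little off and sometimes report something else, mostly with a low value. They report only what shows in the picture. A call takes as long as a camera call. They do not tell look-alikes from the thing itself.
- spotter.trace(target, camera): "mask" (480x640 bool, what is visible of it) and "bbox" ([left, top, width, height] in pixels, round what is visible of it).
The state is a dict: "time": time; "qpos": joint angles; "dq": joint speeds; "joint_efforts": joint torques, N m; "eef_pos": TCP position; "tcp_rot": TCP orientation; "contact_force": force on the tool from outside, world axes, zero at the start; "wrist_torque": the same for the moment, N m; "opening": opening from 0.0 (shut) to 1.0 (fully open).
Only numpy, scipy, OpenCV 4.12 (cv2) and the standard library are available. Lean on these libraries where they do the work, as an engineer would, in place of code of your own. Each camera call takes 0.05 s, during which the arm holds its last target.

## Working session

There is one attempt and no reset: what is moved stays moved. The work goes in short steps, Python scripts to look and compute and a tool call to move; the robot and the scene stay as the last step left them, time stands still between calls to the robot, and variables do not carry over. Pictures are saved under pics/ and viewed, and the job is handed in when it is done.

Besides the shell and the picture viewer there is one more tool, called after "Emit:" by a JSON object that holds its "name" and its "arguments". send_rows: Moves the arm, as the interface text tells. Its arguments: {"type":"object","properties":{"motion":{"type":"array","items":{"type":"number"}},"grip_force":{"type":"number"}},"required":["motion"]}

```bash
mkdir -p pics
python3 - <<'E'
from plant import ctrl,cams
import cv2,numpy as np
print(ctrl.get_state())
for n in ("scene","top","wrist"):
    p=cams.camera_params(n); print(n,p)
    im,d=cams.read_camera(n)
    cv2.imwrite(f"pics/{n}0.png",im[:,:,::-1]); np.save(f"pics/{n}0.npy",d)
E
```

```text
{'time': 0.0, 'qpos': array([ 1.08798228e+00,  2.87189543e-01,  1.57818565e+00,  2.05450584e-07,
        1.27858391e+00, -1.49991052e-01]), 'dq': array([-0.00048064, -0.00093287, -0.0006277 ,  0.00065018,  0.00038104,
       -0.00030914]), 'joint_efforts': array([-5.51758585e-04, -4.05978048e+01, -2.92626965e+01, -1.61618646e-04,
        5.73609781e-03, -1.59032169e-06]), 'eef_pos': array([0.2201887 , 0.63738179, 0.22992657]), 'tcp_rot': array([ 8.14466269e-01,  5.80209700e-01, -1.05550991e-03,  5.34719791e-04]), 'contact_force': array([ 0.23384886,  0.27166021, -0.77861154]), 'wrist_torque': array([-0.03313158,  0.01479829,  0.00493384]), 'opening': 0.9995698663210433}
scene {'fx': 530.5971944554967, 'fy': 530.5971944554967, 'cx': 326.28609894841776, 'cy': 239.72029573994928, 'xyz': array([1.01410544, 0.66243359, 1.07544692]), 'attitude': array([ 0.26824502,  0.89462433, -0.34369625, -0.09779988])}
top {'fx': 605.2371647083592, 'fy': 605.2371647083592, 'cx': 324.45680512028036, 'cy': 236.74899701874548, 'xyz': array([ 0.46221   , -0.02562144,  1.33996077]), 'attitude': array([ 0.71445998, -0.69797682,  0.03563052, -0.03325301])}
wrist {'fx': 349.8572394613136, 'fy': 349.8572394613136, 'cx': 318.04447154471865, 'cy': 242.33121287443674, 'mount': array([[ 9.99999624e-01,  8.65454755e-04, -5.76228034e-05,
         6.08698991e-04],
       [-8.12247839e-04,  9.57684371e-01,  2.87819365e-01,
        -7.40415504e-02],
       [ 3.04279096e-04, -2.87819210e-01,  9.57684713e-01,
        -1.42334565e-01],
       [ 0.00000000e+00,  0.00000000e+00,  0.00000000e+00,
         1.00000000e+00]])}
```

View pics/scene0.png

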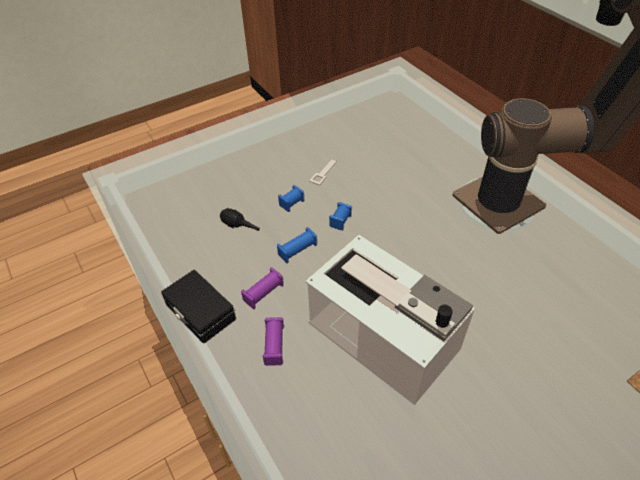

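View pics/top0.png

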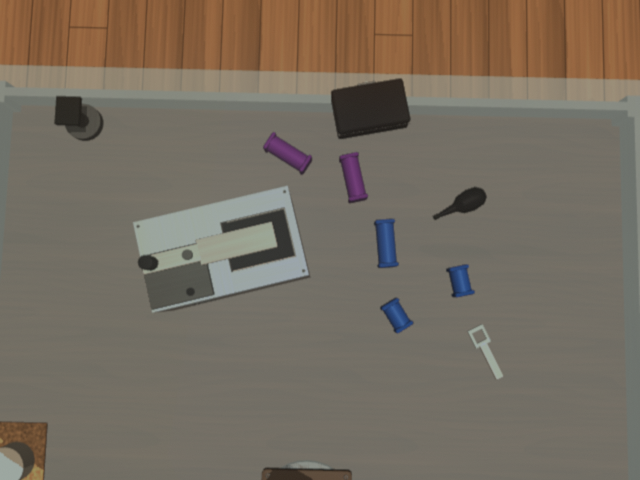

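View pics/wrist0.png

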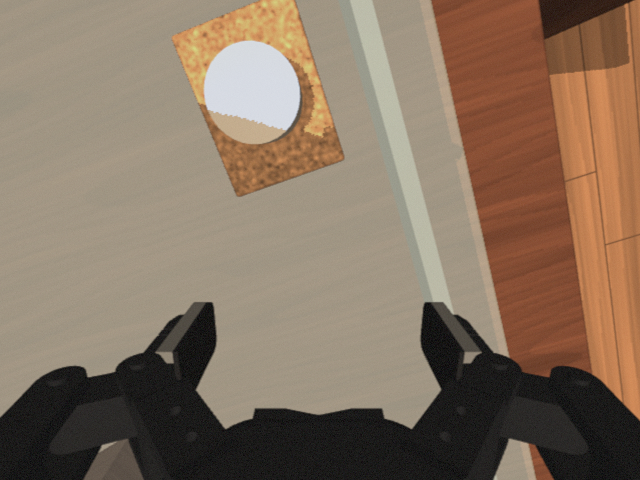

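```bash
cat > h.py <<'E'
import numpy as np,cv2
from scipy.spatial.transform import Rotation as R
from plant import ctrl,cams,spotter
def cam_T(n,st=None):
    p=cams.camera_params(n); T=np.eye(4)
    if n=="wrist":
        st=st or ctrl.get_state()
        W=np.eye(4);W[:3,:3]=R.from_quat(st['tcp_rot']).as_matrix();W[:3,3]=st['eef_pos']
        return p,W@p['mount']
    T[:3,:3]=R.from_quat(p['attitude']).as_matrix();T[:3,3]=p['xyz'];return p,T
def cloud(n,d,st=None):
    p,T=cam_T(n,st); v,u=np.mgrid[0:480,0:640]
    P=np.stack([(u-p['cx'])/p['fx']*d,(v-p['cy'])/p['fy']*d,d],-1)
    return P@T[:3,:3].T+T[:3,3]
def proj(n,X,st=None):
    p,T=cam_T(n,st); c=(np.atleast_2d(X)-T[:3,3])@T[:3,:3]
    return np.c_[c[:,0]/c[:,2]*p['fx']+p['cx'],c[:,1]/c[:,2]*p['fy']+p['cy']]
def shot(n,f):
    st=ctrl.get_state(); im,d=cams.read_camera(n); cv2.imwrite(f"pics/{f}.png",im[:,:,::-1]); return im,d,cloud(n,d,st),st
E
python3 - <<'E'
from h import *
for n in("top","scene"):
    d=np.load(f"pics/{n}0.npy");C=cloud(n,d)
    if n=="top":
        im=cv2.imread("pics/top0.png")
    for z0,z1 in((.158,.172),):
        m=(C[...,2]>z0)&(C[...,2]<z1)&(d>0)&(C[...,0]>.2)&(C[...,0]<.8)&(C[...,1]>-.05)&(C[...,1]<.5)
        P=C[m];print(n,m.sum(),np.median(P[:,2]));r=cv2.minAreaRect(P[:,:2].astype(np.float32)*1000);print(r,cv2.boxPoints(r))
    for t in("canister","short_a","blower","opener"):
        for o in spotter.trace(t,n):
            q=C[o['mask']&(d>0)];print(t,round(o['conf'],2),o['bbox'],np.median(q,0).round(3),np.percentile(q[:,2],95).round(3))
            if t=="canister" and n=="top":
                print(cv2.minAreaRect(q[q[:,2]>.02][:,:2].astype(np.float32)*1000))
E
```

```text
top 9014 0.16466962266640395
((550.9544677734375, 174.33665466308594), (181.0349578857422, 310.4530029296875), 14.934226989746094) [[423.49103   300.99268  ]
 [503.49786     1.0260849]
 [678.4179     47.680634 ]
 [598.4111    347.64722  ]]
canister 0.91 [264.5, 129.8, 47.6, 47.3] [0.773 0.058 0.039] 0.045
((774.8915405273438, 57.90489959716797), (105.10309600830078, 42.645572662353516), 58.609230041503906)
canister 0.89 [374.6, 218.8, 24.8, 52.1] [ 0.581 -0.16   0.039] 0.045
((580.6177368164062, -161.68804931640625), (104.36701202392578, 42.381656646728516), 5.85645055770874)
canister 0.87 [339.6, 149.5, 27.8, 54.4] [ 0.722 -0.088  0.04 ] 0.046
((723.0418090820312, -87.84397888183594), (103.48490142822266, 40.24759292602539), 12.431260108947754)
short_a 0.84 [381.9, 297.5, 31.9, 35.1] [ 0.425 -0.185  0.04 ] 0.046
short_a 0.4 [221.9, 210.2, 72.7, 65.6] [0.565 0.083 0.163] 0.167
blower 0.56 [436.5, 190.3, 49.8, 31.5] [ 0.672 -0.334  0.04 ] 0.05
blower 0.49 [136.1, 252.8, 20.2, 17.6] [0.516 0.295 0.232] 0.236
scene 6703 0.16526194132775074
((550.8197631835938, 174.9741973876953), (183.91612243652344, 313.7361755371094), 14.421500205993652) [[4.2269080e+02 3.0399689e+02]
 [5.0082788e+02 1.4659500e-01]
 [6.7894873e+02 4.5951508e+01]
 [6.0081165e+02 3.4980179e+02]]
canister 0.93 [242.2, 265.6, 39.2, 46.6] [ 0.728 -0.077  0.038] 0.045
canister 0.83 [279.1, 226.4, 37.2, 38.3] [ 0.585 -0.151  0.037] 0.045
canister 0.57 [259.7, 319.1, 24.1, 47.6] [0.779 0.067 0.039] 0.045
short_a 0.65 [327.7, 203.4, 23.3, 25.2] [ 0.434 -0.178  0.038] 0.046
short_a 0.64 [278.9, 183.9, 25.0, 27.8] [ 0.51  -0.312  0.037] 0.046
blower 0.64 [220.1, 206.4, 41.2, 24.1] [ 0.682 -0.326  0.037] 0.05
opener 0.66 [306.8, 158.9, 30.4, 27.7] [ 0.352 -0.384  0.006] 0.011
```

```bash
cat >> h.py <<'E'
yaw0=0.2606; LO=np.array([.551,.1745,0])
def L2W(p,yaw=yaw0):
    c,s=np.cos(yaw),np.sin(yaw); return np.array([[c,-s,0],[s,c,0],[0,0,1]])@np.asarray(p,float)+LO
def W2L(p,yaw=yaw0):
    c,s=np.cos(yaw),np.sin(yaw); return (np.asarray(p,float)-LO)@np.array([[c,-s,0],[s,c,0],[0,0,1]])
def tyaw(st): x=R.from_quat(st['tcp_rot']).as_matrix()[:,0]; return np.arctan2(x[1],x[0])
def plan(xyz,yaw,n):
    st=ctrl.get_state(); M=R.from_quat(st['tcp_rot']).as_matrix(); d=(np.array(xyz)-st['eef_pos'])/n
    a=tyaw(st); da=(yaw-a+np.pi)%(2*np.pi)-np.pi; s=-da/n
    print('now',st['eef_pos'].round(4),'yaw',a.round(3),'F',st['contact_force'].round(1),'t',st['time'],'op',st['opening'].round(3))
    for k in range(n):
        t=M.T@d*100; print([round(float(v),2) for v in t]+[round(float(s),3)])
        M=M@R.from_euler('z',s).as_matrix()
E
python3 - <<'E'
from h import *
d=np.load("pics/top0.npy");C=cloud("top",d)
m=(C[...,2]>.228)&(C[...,2]<.24)&(d>0)&(abs(C[...,0]-.517)<.05)&(abs(C[...,1]-.3)<.05)
print(C[m].mean(0),m.sum(),cv2.minEnclosingCircle(C[m][:,:2].astype(np.float32)*1000))
k=L2W([0,130,217] and [0,.130,.217]);print(k)
plan([k[0],k[1],.285],.26,12)
E
```

```text
[0.51706505 0.29880046 0.23294204] 178 ((517.5899047851562, 298.3589782714844), 14.469368934631348)
[0.51750416 0.30011062 0.217     ]Traceback (most recent call last):
  File "<stdin>", line 6, in <module>
  File "h.py", line 29, in plan
    print('now',st['eef_pos'].round(4),'yaw',a.round(3),'F',st['contact_force'].round(1),'t',st['time'],'op',st['opening'].round(3))
                                                                                                             ^^^^^^^^^^^^^^^^^^^
AttributeError: 'float' object has no attribute 'round'
```

```bash
sed -i "s/st\['opening'\].round(3)/round(st['opening'],3)/" h.py
python3 - <<'E'
from h import *
plan([.5172,.2995,.285],.26,12)
E
```

```text
now [0.2205 0.638  0.2313] yaw 1.238 F [ 1.   0.3 -0.4] t 0.55 op 0.998
[-1.86, 3.26, -0.45, 0.081]
[-1.59, 3.4, -0.45, 0.081]
[-1.3, 3.52, -0.45, 0.081]
[-1.01, 3.61, -0.45, 0.081]
[-0.72, 3.68, -0.45, 0.081]
[-0.41, 3.73, -0.45, 0.081]
[-0.11, 3.75, -0.45, 0.081]
[0.2, 3.75, -0.45, 0.081]
[0.5, 3.72, -0.45, 0.081]
[0.8, 3.66, -0.45, 0.081]
[1.1, 3.59, -0.45, 0.081]
[1.39, 3.49, -0.45, 0.081]
```

Emit:
{"name": "send_rows", "arguments": {"motion": [-1.9,3.3,-1,0.08,8.5,-1.6,3.4,-1,0.08,8.5,-1.3,3.5,-1,0.08,8.5,-1,3.6,-0.5,0.08,8.5,-0.7,3.7,-0.5,0.08,8.5,-0.4,3.7,-0.5,0.08,8.5,-0.1,3.7,-0.5,0.08,8.5,0.2,3.7,-0.4,0.08,8.5,0.5,3.7,0,0.08,8.5,0.8,3.6,0,0.08,8.5,1.1,3.6,0,0.08,8.5,1.4,3.5,0,0.08,8.5]}}

```text
time: 1.75
eef_pos: [0.5221, 0.2897, 0.2896]
tcp_rot: [0.992, 0.124, 0.003, -0.001]
contact_force: [0.9, -0.4, 0.4]
opening: 0.993
```

Run:
```python
from h import *
im,d,C,st=shot("wrist","w1")
m=(C[...,2]>.227)&(C[...,2]<.24)&(d>0)&(abs(C[...,0]-.517)<.04)&(abs(C[...,1]-.3)<.04)
print(C[m].mean(0),m.sum(),cv2.minEnclosingCircle(C[m][:,:2].astype(np.float32)*1000))
plan([.5172,.2995,.285],.26,5)
```

```text
[0.51761018 0.30354407 0.23254633] 1632 ((517.9146728515625, 302.6695556640625), 13.9959716796875)
now [0.5258 0.2853 0.2895] yaw 0.241 F [ 2.1 -2.5  1.4] t 1.8 op 0.992
[-0.1, -0.32, 0.09, -0.004]
[-0.1, -0.32, 0.09, -0.004]
[-0.1, -0.32, 0.09, -0.004]
[-0.1, -0.32, 0.09, -0.004]
[-0.09, -0.32, 0.09, -0.004]
```

View pics/w1.png

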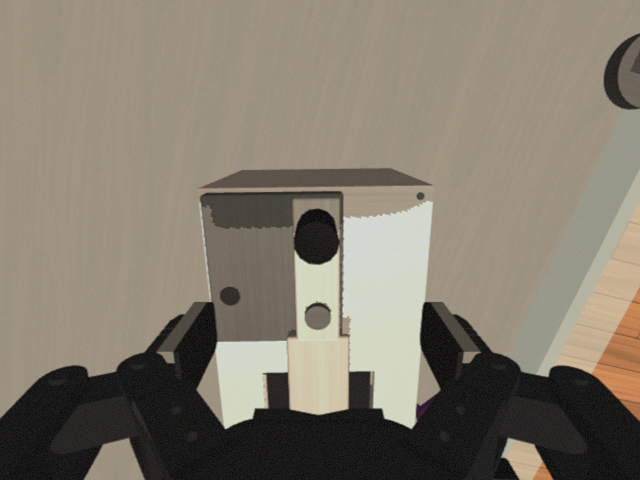

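Emit:
{"name": "send_rows", "arguments": {"motion": [-0.2,-0.8,0.2,0,8.5,-0.2,-0.6,0.2,0,8.5,0,0,0,0,8.5,0,0,0,0,8.5]}}

```text
time: 2.2
eef_pos: [0.5178, 0.2989, 0.2849]
tcp_rot: [0.993, 0.12, 0.004, 0.0]
contact_force: [-0.2, -0.3, 0.8]
opening: 0.994
```

Run:
```python
from h import *
im,d,C,st=shot("wrist","w2")
m=(C[...,2]>.227)&(C[...,2]<.24)&(d>0)&(abs(C[...,0]-.517)<.04)&(abs(C[...,1]-.3)<.04)
print(C[m].mean(0),m.sum(),cv2.minEnclosingCircle(C[m][:,:2].astype(np.float32)*1000))
plan([.5172,.2995,.285],.26,5)
```

```text
[0.51760146 0.30370472 0.23249852] 1646 ((517.8828735351562, 302.8848876953125), 13.872488975524902)
now [0.5177 0.299  0.2849] yaw 0.241 F [0.9 0.3 0.3] t 2.25 op 0.996
[-0.01, -0.01, -0.0, -0.004]
[-0.01, -0.01, -0.0, -0.004]
[-0.01, -0.01, -0.0, -0.004]
[-0.01, -0.01, -0.0, -0.004]
[-0.01, -0.01, -0.0, -0.004]
```

Emit:
{"name": "send_rows", "arguments": {"motion": [0,-0.1,2.5,0,8.5,0,-0.1,2.5,0,8.5,0,0,2.5,0,7,0,0,1.3,0,6,0,0,0,0,6], "grip_force": 50}}

```text
time: 2.75
eef_pos: [0.5166, 0.3053, 0.197]
tcp_rot: [0.992, 0.124, 0.006, -0.0]
contact_force: [-0.3, -0.3, -1.2]
opening: 0.704
```

Run:
```python
from h import *
shot("wrist","w3")
plan([.5177,.301,.196],.26,2)
```

```text
now [0.517  0.3055 0.198 ] yaw 0.249 F [ 0.8 -0.5 -0.7] t 2.8 op 0.704
[-0.02, 0.22, 0.1, -0.006]
[-0.02, 0.22, 0.1, -0.006]
```

View pics/w3.png

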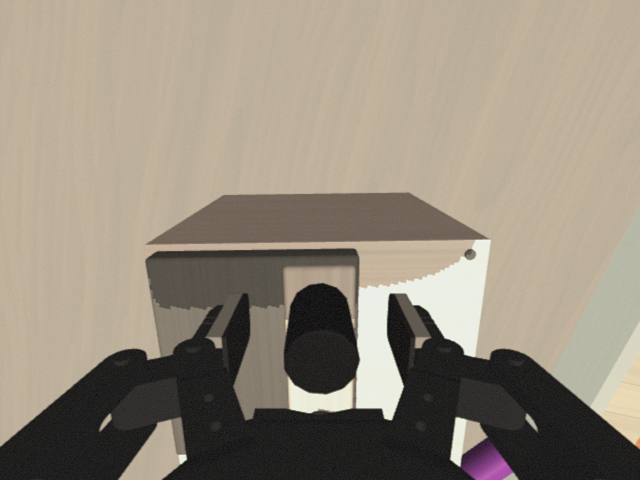

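Emit:
{"name": "send_rows", "arguments": {"motion": [0,0.4,0.1,0,6,0,0,0,0,2,0,0,0,0,2,0,0,0,0,2,0,0,0,0,2,0,0,0,0,2]}}

```text
time: 3.4
eef_pos: [0.5185, 0.3018, 0.2017]
tcp_rot: [0.992, 0.124, 0.008, -0.001]
contact_force: [0.1, 0.0, -1.0]
opening: 0.31
```

Emit:
{"name": "send_rows", "arguments": {"motion": [0,0,-0.6,0,2,0,0,-0.6,0,2,0,0,-0.5,0,2,0,0,-0.1,0,2]}}

```text
time: 3.8
eef_pos: [0.518, 0.3017, 0.2175]
tcp_rot: [0.992, 0.125, 0.008, -0.001]
contact_force: [1.9, 1.2, -7.6]
opening: 0.314
```

Run:
```python
from h import *
shot("wrist","w4")
im,d,C,st=shot("scene","s4")
plan([.5177,.301,.218],.26,2)
```

```text
now [0.518  0.3017 0.2171] yaw 0.25 F [ 2.6  1.7 -7.6] t 3.9 op 0.31
[-0.02, 0.03, -0.05, -0.005]
[-0.02, 0.03, -0.05, -0.005]
```

View pics/w4.png

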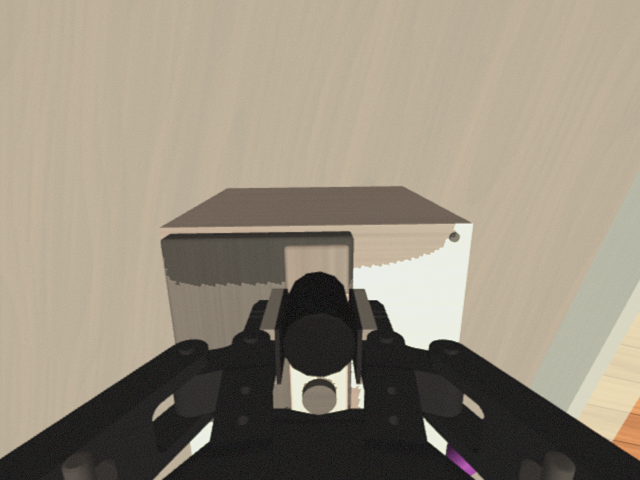

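View pics/s4.png

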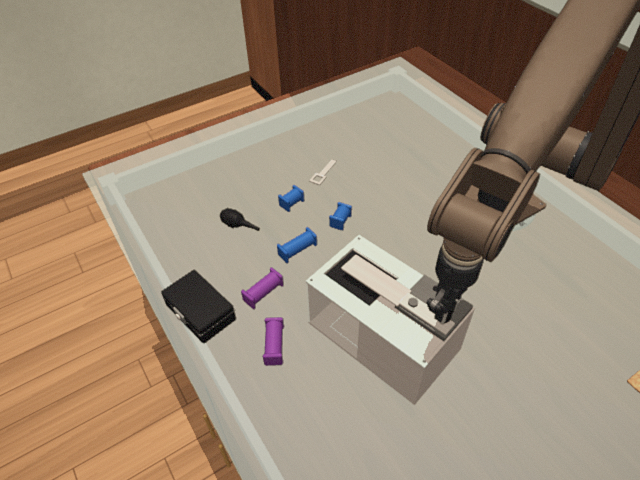

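Emit:
{"name": "send_rows", "arguments": {"motion": [-0.3,0,-0.05,-0.04,2,-0.49,0.02,-0.05,-0.07,2,-0.49,0.02,0,-0.07,2,-0.49,0.02,0,-0.07,2,-0.49,0.02,0,-0.07,2,-0.49,0.02,0,-0.07,2]}}

```text
time: 4.5
eef_pos: [0.4928, 0.2891, 0.2143]
tcp_rot: [0.947, 0.322, 0.007, 0.001]
contact_force: [2.3, 0.4, -7.1]
opening: 0.31
```

```bash
cat >> h.py <<'E'
def gchk():
    st=ctrl.get_state(); g=W2L(st['eef_pos'])-[0,.06,0]; a=np.arctan2(-g[0],g[1])
    print('pos',st['eef_pos'].round(4),'r',np.hypot(g[0],g[1]).round(4),'guard',a.round(3),'toolyaw rel',(tyaw(st)-yaw0).round(3),'F',st['contact_force'].round(1),'M',st['wrist_torque'].round(2),'t',st['time'],st['opening'])
E
python3 -c "
from h import *
gchk()"
```

```text
pos [0.4928 0.2891 0.2143] r 0.0709 guard 0.386 toolyaw rel 0.395 F [ 2.3  0.4 -7.1] M [ 0.15 -0.27  0.1 ] t 4.5 0.3101393894201702
```

Emit:
{"name": "send_rows", "arguments": {"motion": [-0.5,0.02,-0.15,-0.07,2,-0.49,0.02,-0.15,-0.07,2,-0.49,0.02,-0.05,-0.07,2,-0.49,0.02,-0.05,-0.07,2,-0.49,0.02,-0.05,-0.07,2,-0.49,0.02,-0.05,-0.07,2,-0.49,0.02,-0.05,-0.07,2,-0.49,0.02,-0.05,-0.07,2,-0.49,0.02,-0.05,-0.07,2,-0.49,0.02,0,-0.07,2]}}

```text
time: 5.5
eef_pos: [0.4673, 0.2464, 0.2167]
tcp_rot: [0.77, 0.637, 0.009, 0.003]
contact_force: [2.6, 0.6, -6.5]
opening: 0.315
```

```bash
python3 -c "
from h import *
gchk()"
```

```text
pos [0.4673 0.2464 0.2167] r 0.0696 guard 1.109 toolyaw rel 1.122 F [ 2.6  0.6 -6.5] M [ 0.35 -0.3   0.05] t 5.5 0.3148097468759136
```

Remaining about 0.29 rad, going slightly past to meet the stop.

Emit:
{"name": "send_rows", "arguments": {"motion": [-0.49,0.02,0,-0.07,2,-0.49,0.02,0,-0.07,2,-0.49,0.02,0,-0.07,2,-0.49,0.02,0,-0.06,2,-0.3,0,0,-0.02,2,-0.2,0,0,0,2]}}

```text
time: 6.1
eef_pos: [0.4665, 0.2279, 0.2157]
tcp_rot: [0.67, 0.742, 0.018, -0.004]
contact_force: [2.4, 8.0, -7.2]
opening: 0.313
```

```bash
python3 -c "
from h import *
gchk()"
```

```text
pos [0.4665 0.2279 0.2157] r 0.0692 guard 1.377 toolyaw rel 1.413 F [ 2.4  8.  -7.2] M [ 0.63 -0.07 -0.59] t 6.1 0.3130116169510606
```

Emit:
{"name": "send_rows", "arguments": {"motion": [0,0,0.5,0,2,0,0,0.5,0,2,0,0,0.4,0,2,0,0,0.3,0,2,0,0,0.2,0,2]}}

```text
time: 6.6
eef_pos: [0.4666, 0.2281, 0.2016]
tcp_rot: [0.672, 0.74, 0.016, -0.004]
contact_force: [-2.9, 0.1, 3.0]
opening: 0.313
```

```bash
python3 -c "
from h import *
gchk()"
```

```text
pos [0.4666 0.2281 0.2016] r 0.0691 guard 1.374 toolyaw rel 1.407 F [-2.9  0.1  3. ] M [-0.48  0.9  -0.43] t 6.6 0.31271256644553636
```

Emit:
{"name": "send_rows", "arguments": {"motion": [0,0,0,0,5,0,0,0,0,6,0,0,0,0,6,0,0,-2,0,6,0,0,-4,0,6,0,0,-4,0,7,0,0,-1,0,8,0,0,0,0,8]}}

```text
time: 7.4
eef_pos: [0.4665, 0.2246, 0.317]
tcp_rot: [0.67, 0.742, 0.019, -0.001]
contact_force: [0.5, 0.8, -0.4]
opening: 0.938
```

Run:
```python
from h import *
shot("wrist","w5")
im,d,C,st=shot("top","t5")
m=(C[...,2]>.222)&(C[...,2]<.26)&(d>0)&(abs(C[...,0]-.466)<.03)&(abs(C[...,1]-.228)<.03)
gchk()
im,d,C,st=shot("wrist","w5")
m=(C[...,2]>.222)&(C[...,2]<.26)&(d>0)&(abs(C[...,0]-.466)<.03)&(abs(C[...,1]-.228)<.03)
k=C[m].mean(0);print('knob',k,W2L(k))
```

```text
pos [0.4658 0.2244 0.3148] r 0.0702 guard 1.425 toolyaw rel 1.413 F [0.2 0.1 0.1] M [-0.02  0.01  0.01] t 7.5 0.9392212581932274
knob [0.46422894 0.22856081 0.23211569] [-0.06991196  0.07459294  0.23211569]
```

View pics/w5.png

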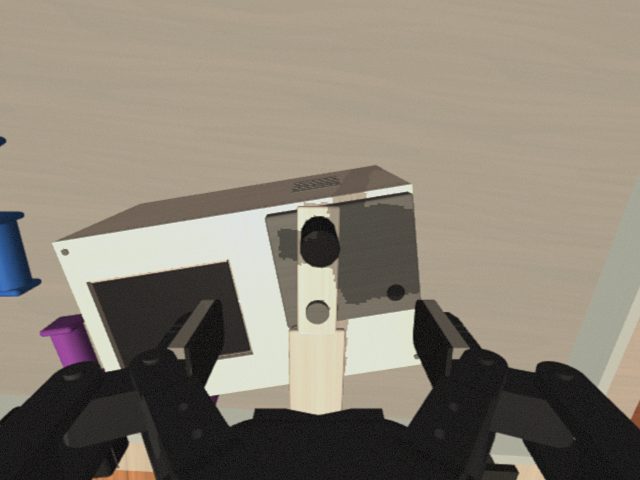

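View pics/t5.png

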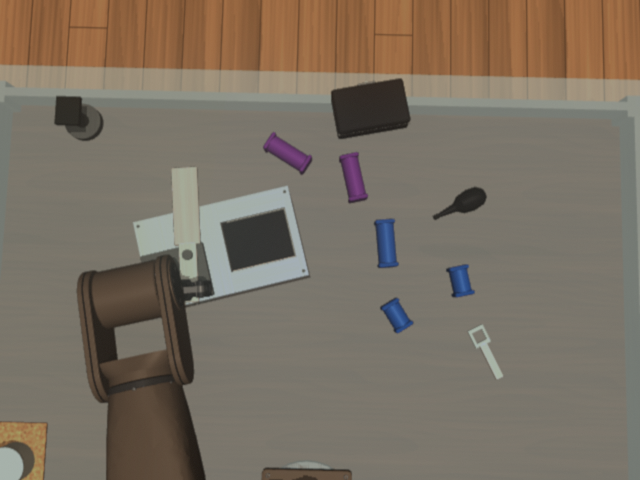

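Run:
```python
from h import *
plan([.5806,-.162,.22],1.673,12)
```

```text
now [0.4653 0.2243 0.3137] yaw 1.673 F [-0.1  0.1 -0.6] t 7.55 op 0.938
[-3.32, 0.61, 0.71, 0.0]
[-3.32, 0.61, 0.71, 0.0]
[-3.32, 0.61, 0.71, 0.0]
[-3.32, 0.61, 0.71, 0.0]
[-3.32, 0.61, 0.71, 0.0]
[-3.32, 0.61, 0.71, 0.0]
[-3.32, 0.61, 0.71, 0.0]
[-3.32, 0.61, 0.71, 0.0]
[-3.32, 0.61, 0.71, 0.0]
[-3.32, 0.61, 0.71, 0.0]
[-3.32, 0.61, 0.71, 0.0]
[-3.32, 0.61, 0.71, 0.0]
```

Emit:
{"name": "send_rows", "arguments": {"motion": [-3.3,0.6,0,0,8.5,-3.3,0.6,0,0,8.5,-3.3,0.6,0,0,8.5,-3.3,0.6,0,0,8.5,-3.3,0.6,0,0,8.5,-3.3,0.6,0,0,8.5,-3.3,0.6,0.5,0,8.5,-3.3,0.6,1,0,8.5,-3.3,0.6,2,0,8.5,-3.3,0.6,2,0,8.5,-3,0.6,2,0,8.5,-1,0.2,1,0,8.5]}}

```text
time: 8.75
eef_pos: [0.5642, -0.1437, 0.1869]
tcp_rot: [0.668, 0.744, 0.006, -0.02]
contact_force: [-0.8, 1.0, -0.5]
opening: 0.994
```

Emit:
{"name": "send_rows", "arguments": {"motion": [0,0,0,0,8.5,0,0,0,0,8.5]}}

```text
time: 8.95
eef_pos: [0.5617, -0.1431, 0.1819]
tcp_rot: [0.668, 0.743, 0.005, -0.025]
contact_force: [-0.1, -0.8, 0.9]
opening: 0.995
```

Run:
```python
from h import *
im,d,C,st=shot("wrist","w6")
for o in spotter.trace("canister","wrist"):
    m=o['mask']&(d>0)&(C[...,2]>.02);q=C[m][:,:2].astype(np.float32)*1000
    print(o['conf'],o['bbox'],len(q),cv2.minAreaRect(q), im[o['mask']].mean(0))
plan([.5806,-.162,.12],1.673,3)
```

```text
0.91 [258.7, 190.8, 56.8, 119.6] 5460 ((580.652099609375, -159.40570068359375), (103.38536071777344, 43.790443420410156), 5.440979480743408) [ 52.47200859  90.66785906 146.23394742]
0.8 [322.3, 332.9, 48.0, 79.1] 2691 ((645.9784545898438, -105.09130096435547), (199.06651306152344, 43.78589630126953), 15.327775955200195) [116.89332036  59.29961089 116.35246433]
0.55 [497.2, 437.7, 38.2, 42.3] 965 ((680.8775634765625, 12.208686828613281), (310.525390625, 40.70122528076172), 36.68617630004883) [124.07676768  64.7020202  123.18686869]
0.2 [471.8, 154.4, 168.2, 262.4] 32043 ((529.5695190429688, 11.696151733398438), (178.6921844482422, 217.09873962402344), 65.3585433959961) [113.62121477 103.35798471  92.00052512]
now [ 0.5621 -0.1428  0.1829] yaw 1.678 F [-0.2 -0.2  0.5] t 9.05 op 0.994
[-0.79, 0.59, 2.05, 0.002]
[-0.79, 0.59, 2.05, 0.002]
[-0.79, 0.6, 2.05, 0.002]
```

View pics/w6.png

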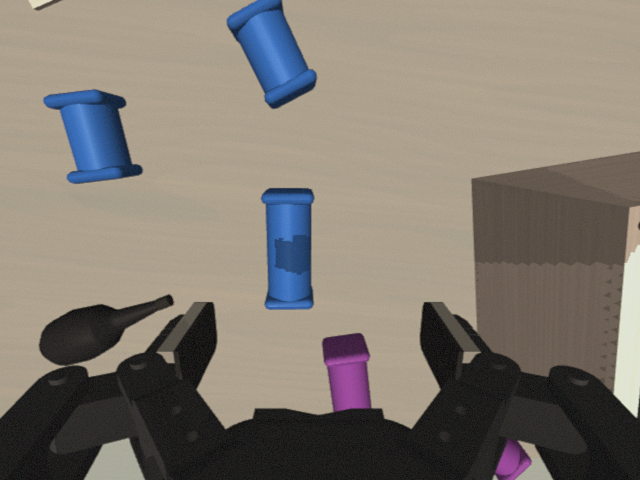

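Run:
```python
from h import *
st=ctrl.get_state();print(R.from_quat(st['tcp_rot']).as_matrix().round(3),st['qpos'].round(3))
plan([.5807,-.1605,.09],1.669,6)
```

```text
[[-0.107  0.994 -0.028]
 [ 0.993  0.108  0.04 ]
 [ 0.043 -0.024 -0.999]] [-0.434  0.144  1.836  0.026  1.204 -2.122]
now [ 0.5621 -0.1428  0.1829] yaw 1.678 F [-0.2 -0.2  0.5] t 9.05 op 0.994
[-0.39, 0.31, 1.53, 0.001]
[-0.39, 0.31, 1.53, 0.001]
[-0.39, 0.31, 1.53, 0.001]
[-0.39, 0.31, 1.53, 0.001]
[-0.39, 0.32, 1.53, 0.001]
[-0.39, 0.32, 1.53, 0.001]
```

Emit:
{"name": "send_rows", "arguments": {"motion": [-0.4,0.3,1.5,0,8.5,-0.4,0.3,1.5,0,8.5,-0.4,0.3,1.5,0,8.5,-0.4,0.3,1.5,0,8.5,-0.4,0.3,1.5,0,8.5,-0.3,0.3,1,0,8.5,0,0,0,0,8.5]}}

```text
time: 9.75
eef_pos: [0.5827, -0.1589, 0.091]
tcp_rot: [0.666, 0.745, 0.006, -0.022]
contact_force: [-0.1, -0.1, -0.4]
opening: 0.999
```

Run:
```python
from h import *
st=ctrl.get_state();print(R.from_quat(st['tcp_rot']).as_matrix().round(3))
plan([.5807,-.1605,.007],1.669,6)
```

```text
[[-0.111  0.994 -0.025]
 [ 0.993  0.112  0.039]
 [ 0.041 -0.021 -0.999]]
now [ 0.5827 -0.1589  0.091 ] yaw 1.682 F [-0.1 -0.1 -0.4] t 9.75 op 0.999
[-0.08, -0.01, 1.4, 0.002]
[-0.08, -0.01, 1.4, 0.002]
[-0.08, -0.01, 1.4, 0.002]
[-0.08, -0.01, 1.4, 0.002]
[-0.08, -0.01, 1.4, 0.002]
[-0.08, -0.01, 1.4, 0.002]
```

Emit:
{"name": "send_rows", "arguments": {"motion": [-0.1,0,1.4,0.01,8.5,-0.1,0,1.4,0,8.5,-0.1,0,1.4,0,8.5,-0.1,0,1.4,0,8.5,-0.1,0,1.4,0,8.5,-0.1,0,1.1,0,8.5,0,0,0,0,8.5], "grip_force": 80}}

```text
time: 10.45
eef_pos: [0.5809, -0.162, 0.0025]
tcp_rot: [0.67, 0.742, 0.006, -0.023]
contact_force: [0.0, 0.5, -0.5]
opening: 1.0
```

Run:
```python
from h import *
im,d,C,st=shot("wrist","w7")
plan([.5807,-.1605,.008],1.669,1)
```

```text
now [ 0.5814 -0.1621  0.0033] yaw 1.671 F [ 0.1  0.2 -0.2] t 10.5 op 0.996
[0.19, -0.06, -0.46, 0.002]
```

View pics/w7.png

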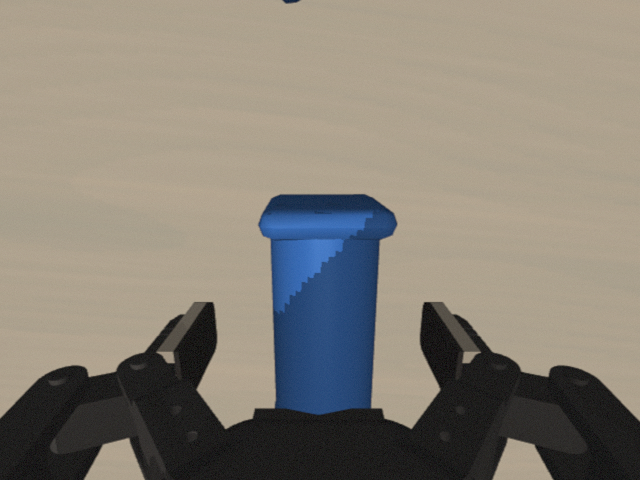

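Emit:
{"name": "send_rows", "arguments": {"motion": [0.1,0,-0.4,0,7,0,0,0,0,3,0,0,0,0,3,0,0,0,0,3,0,0,0,0,3,0,0,0,0,3]}}

```text
time: 11.1
eef_pos: [0.5836, -0.162, 0.0108]
tcp_rot: [0.67, 0.742, 0.007, -0.019]
contact_force: [0.9, -0.1, -2.0]
opening: 0.442
```

Emit:
{"name": "send_rows", "arguments": {"motion": [0,0,0,0,5.5,0,0,0.4,0,5.5,0,0,0.3,0,5.5,-0.1,-0.1,0,0,5.5,0,0,0.1,0,3,0,0,0,0,3,0,0,0,0,3,0,0,0,0,3,0,0,0,0,3]}}

```text
time: 12.0
eef_pos: [0.5831, -0.1632, 0.0027]
tcp_rot: [0.67, 0.742, 0.007, -0.019]
contact_force: [-0.1, -0.2, -0.3]
opening: 0.443
```

Emit:
{"name": "send_rows", "arguments": {"motion": [0,0,-2,0,3,0,0,-3,0,3,0,0,-3,0,3,0,0,-3,0,3,0,0,-3,0,3,0,0,-3,0,3,0,0,-3,0,3,0,0,-3,0,3,0,0,-1,0,3,0,0,0,0,3]}}

```text
time: 13.0
eef_pos: [0.5823, -0.1701, 0.2401]
tcp_rot: [0.67, 0.741, 0.004, -0.028]
contact_force: [-0.2, 0.1, -2.4]
opening: 0.447
```

Run:
```python
from h import *
im,d,C,st=shot("scene","s8")
st=ctrl.get_state();print(R.from_quat(st['tcp_rot']).as_matrix().round(3))
t=L2W([.004,-.076,0]);print(t)
plan([t[0],t[1],.25],.26,12)
```

```text
[[-0.1    0.994 -0.037]
 [ 0.994  0.101  0.044]
 [ 0.047 -0.033 -0.998]]
[0.57444713 0.10209674 0.        ]
now [ 0.582  -0.1699  0.2392] yaw 1.671 F [ 0.3 -0.2 -2.3] t 13.05 op 0.443
[2.26, 0.16, 0.01, 0.118]
[2.27, -0.1, 0.01, 0.118]
[2.24, -0.37, 0.01, 0.118]
[2.18, -0.63, 0.01, 0.118]
[2.09, -0.88, 0.01, 0.118]
[1.97, -1.12, 0.01, 0.118]
[1.83, -1.34, 0.01, 0.118]
[1.66, -1.55, 0.01, 0.118]
[1.47, -1.73, 0.01, 0.118]
[1.25, -1.89, 0.01, 0.118]
[1.02, -2.03, 0.01, 0.118]
[0.78, -2.13, 0.01, 0.118]
```

View pics/s8.png

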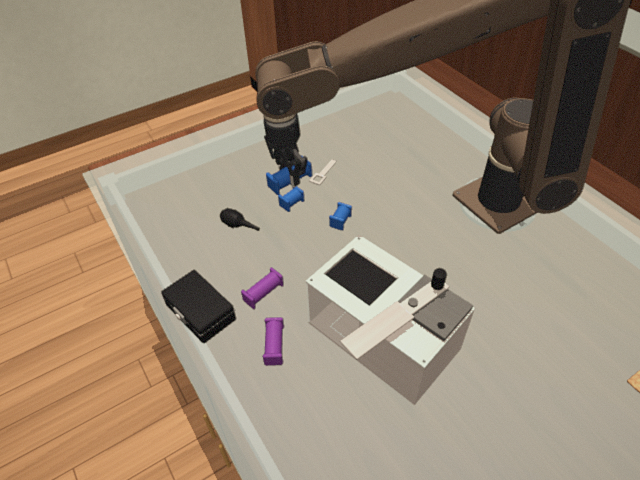

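Emit:
{"name": "send_rows", "arguments": {"motion": [2.3,0.1,-0.1,0.118,3,2.3,-0.1,-0.1,0.118,3,2.2,-0.4,-0.1,0.118,3,2.2,-0.6,-0.1,0.118,3,2.1,-0.9,-0.1,0.118,3,2,-1.1,-0.1,0.118,3,1.8,-1.3,0,0.118,3,1.7,-1.5,0,0.118,3,1.5,-1.7,0,0.118,3,1.2,-1.9,0,0.118,3,0.8,-1.6,0,0.1,3,0,0,0,0,3]}}

```text
time: 14.25
eef_pos: [0.5667, 0.0858, 0.2202]
tcp_rot: [0.985, 0.166, -0.041, -0.035]
contact_force: [-0.6, -0.2, -1.7]
opening: 0.443
```

Run:
```python
from h import *
st=ctrl.get_state();print(R.from_quat(st['tcp_rot']).as_matrix().round(3),st['qpos'].round(3))
t=L2W([.004,-.076,0]);print(t)
plan([t[0],t[1],.23],.26,5)
```

```text
[[ 0.942  0.324 -0.092]
 [ 0.33  -0.942  0.055]
 [-0.069 -0.083 -0.994]] [-0.049  0.121  1.793  0.052  1.323 -0.398]
[0.57444713 0.10209674 0.        ]
now [0.5667 0.0858 0.2202] yaw 0.337 F [-0.6 -0.2 -1.7] t 14.25 op 0.443
[0.24, -0.27, -0.19, 0.015]
[0.24, -0.28, -0.19, 0.015]
[0.23, -0.28, -0.19, 0.015]
[0.23, -0.28, -0.19, 0.015]
[0.22, -0.29, -0.19, 0.015]
```

Run:
```python
from h import *
im,d,C,st=shot("wrist","w9")
p=cams.camera_params("wrist");v,u=np.mgrid[0:480,0:640]
P=np.stack([(u-p['cx'])/p['fx']*d,(v-p['cy'])/p['fy']*d,d],-1)@p['mount'][:3,:3].T+p['mount'][:3,3]
g=(d>0)&(d<.25)
for z in range(-130,20,10):
    m=g&(P[...,2]*1e3>z)&(P[...,2]*1e3<z+10)
    if m.sum()>20: print(z,m.sum(),(P[m].min(0)*1e3).round(),(P[m].max(0)*1e3).round())
```

```text
-100 7958 [ -61.  -22. -100.] [ 62. -10. -90.]
-90 17458 [-64. -20. -90.] [ 65.   2. -80.]
-80 14121 [-63. -19. -80.] [ 62.  12. -70.]
-70 6751 [-59. -19. -70.] [ 58.  12. -60.]
-60 9702 [-55. -16. -60.] [ 55.  12. -50.]
-50 3079 [-51. -53. -50.] [ 51.  20. -40.]
-40 21186 [-33. -54. -40.] [ 33.  27. -30.]
-30 3351 [-33. -54. -30.] [ 32.  32. -20.]
-20 970 [-33. -54. -20.] [ 33.  45. -10.]
-10 435 [-32. -54. -10.] [31. 46. -0.]
```

View pics/w9.png

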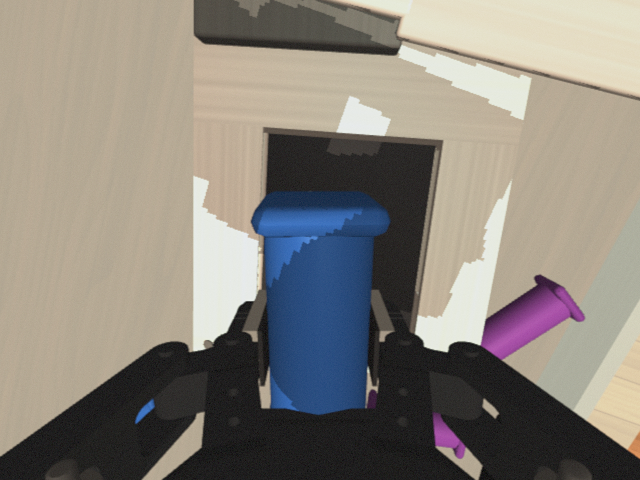

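Emit:
{"name": "send_rows", "arguments": {"motion": [0.4,-0.5,0,0.04,3,0.4,-0.5,0,0.04,3,0.3,-0.4,0,0,3,0,0,0,0,3,0,0,0,0,3]}}

```text
time: 14.8
eef_pos: [0.5703, 0.0982, 0.2127]
tcp_rot: [0.99, 0.128, -0.049, -0.033]
contact_force: [0.4, 0.4, -2.2]
opening: 0.447
```

Run:
```python
from h import *
im,d,C,st=shot("wrist","w10")
p=cams.camera_params("wrist");v,u=np.mgrid[0:480,0:640]
P=np.stack([(u-p['cx'])/p['fx']*d,(v-p['cy'])/p['fy']*d,d],-1)@p['mount'][:3,:3].T+p['mount'][:3,3]
g=(d>0)&(d<.25)&(abs(P[...,1])<.03)
for z in range(-60,-30,3):
    m=g&(P[...,2]*1e3>z)&(P[...,2]*1e3<z+3)
    if m.sum()>20: print(z,m.sum(),(P[m].min(0)*1e3).round(),(P[m].max(0)*1e3).round())
print(R.from_quat(st['tcp_rot']).as_matrix().round(3))
L=W2L(C.reshape(-1,3)).reshape(C.shape)
# canister in loader frame
b=(im[...,2].astype(int)>im[...,0]+25)&(d>0)&(d<.25)
q=L[b];print('can',q.min(0).round(3),q.max(0).round(3))
# mouth edges: deck points vs flap
for y in(-.04,-.03,-.02):
    k=(abs(L[...,1]-y)<.003)&(d>0)&(abs(L[...,0])<.1)&(L[...,2]>.14)&(L[...,2]<.185)
    xx=L[k];o=np.argsort(xx[:,0]);xx=xx[o]
    deck=xx[xx[:,2]>.160]
    print(y,len(xx)); 
    if len(deck)>5:
        g_=np.diff(deck[:,0]);i=g_.argmax();print(deck[i,0],deck[i+1,0])
t=L2W([.003,-.074,.19]);print(W2L(st['eef_pos']))
plan(t,.26,5)
```

```text
-60 3598 [-55. -14. -60.] [ 54.  12. -57.]
-57 4119 [-53. -15. -57.] [ 53.  12. -54.]
-54 1624 [-53. -15. -54.] [ 52.  12. -51.]
-51 1072 [-51. -15. -51.] [ 51.  11. -48.]
-48 871 [-51. -15. -48.] [ 49.  -7. -45.]
-45 445 [-42. -15. -45.] [ 41.  -0. -42.]
-42 1480 [-37. -30. -42.] [ 37.  21. -39.]
-39 7454 [-29. -30. -39.] [ 25.  22. -36.]
-36 3050 [-26. -30. -36.] [ 25.  24. -33.]
-33 1919 [-33. -30. -33.] [ 32.  27. -30.]
[[ 0.962  0.251 -0.105]
 [ 0.257 -0.965  0.052]
 [-0.088 -0.077 -0.993]]
can [-0.09  -0.153  0.161] [0.132 0.057 0.289]
-0.04 1993
-0.039931654630147806 0.030561615435617837
-0.03 2853
0.0478503573958469 0.05069434921236834
-0.02 3529
0.047774140721294385 0.05046651644846843
[-0.00105071 -0.07872044  0.21271581]
now [0.5702 0.0981 0.2127] yaw 0.261 F [-0.3  0.1 -2.7] t 14.85 op 0.448
[0.12, -0.06, 0.45, 0.0]
[0.12, -0.06, 0.45, 0.0]
[0.12, -0.06, 0.45, 0.0]
[0.12, -0.06, 0.45, 0.0]
[0.12, -0.06, 0.45, 0.0]
```

Run:
```python
from h import *
plan(L2W([.003,-.075,.170]),.26,4)
```

```text
now [0.5702 0.0981 0.2127] yaw 0.261 F [-0.3  0.1 -2.7] t 14.85 op 0.448
[0.2, -0.01, 1.06, 0.0]
[0.2, -0.01, 1.06, 0.0]
[0.2, -0.01, 1.06, 0.0]
[0.2, -0.01, 1.06, 0.0]
```

Emit:
{"name": "send_rows", "arguments": {"motion": [0.3,0,1.1,0,3,0.2,0,1.1,0,3,0.2,0,1,0,3,0.2,0,0.8,0,3]}}

```text
time: 15.25
eef_pos: [0.5754, 0.1019, 0.1699]
tcp_rot: [0.99, 0.128, -0.048, -0.033]
contact_force: [-2.3, -0.1, 0.4]
opening: 0.447
```

Run:
```python
from h import *
im,d,C,st=shot("scene","s11")
st=ctrl.get_state();print(R.from_quat(st['tcp_rot']).as_matrix().round(3),W2L(st['eef_pos']))
cv2.imwrite("pics/s11c.png",cv2.resize(im[200:420,250:500,::-1],None,fx=3,fy=2.7))
plan(L2W([.003,-.075,.126]),.26,4)
```

```text
[[ 0.963  0.251 -0.104]
 [ 0.257 -0.965  0.052]
 [-0.087 -0.077 -0.993]] [ 0.00457639 -0.07634124  0.16854359]
now [0.5751 0.1019 0.1685] yaw 0.261 F [ 1.3 -0.  -0.5] t 15.3 op 0.445
[0.05, 0.05, 1.06, 0.0]
[0.05, 0.05, 1.06, 0.0]
[0.05, 0.05, 1.06, 0.0]
[0.05, 0.05, 1.06, 0.0]
```

View pics/s11c.png

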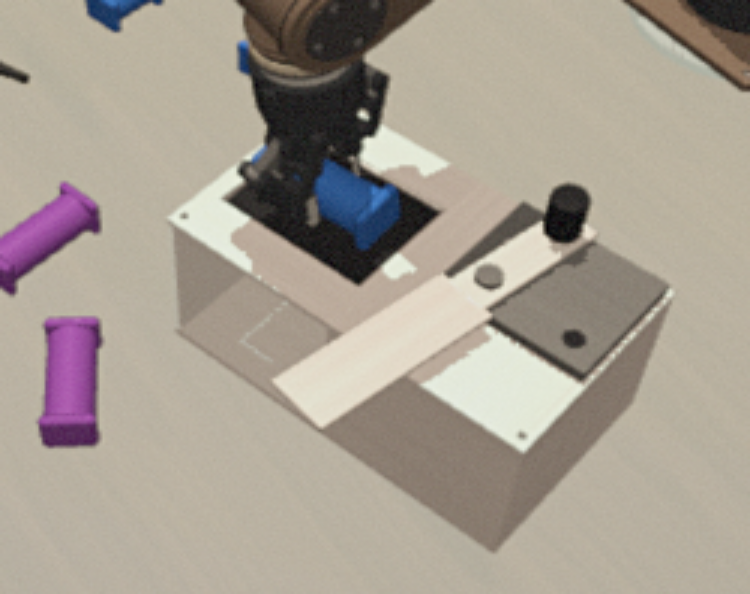

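Emit:
{"name": "send_rows", "arguments": {"motion": [0.05,0,1,0,3,0.05,0,1,0,3]}}

```text
time: 15.5
eef_pos: [0.5751, 0.1025, 0.1508]
tcp_rot: [0.99, 0.128, -0.048, -0.031]
contact_force: [-2.1, -1.7, 8.2]
opening: 0.444
```

Run:
```python
from h import *
st=ctrl.get_state();print(R.from_quat(st['tcp_rot']).as_matrix().round(3),W2L(st['eef_pos']))
plan(L2W([.004,-.075,.126]),.26,3)
```

```text
[[ 0.963  0.251 -0.102]
 [ 0.257 -0.965  0.049]
 [-0.086 -0.074 -0.994]] [ 0.00476082 -0.07581412  0.15078645]
now [0.5751 0.1025 0.1508] yaw 0.261 F [-2.1 -1.7  8.2] t 15.5 op 0.444
[0.05, 0.03, 0.83, 0.0]
[0.05, 0.03, 0.83, 0.0]
[0.05, 0.03, 0.83, 0.0]
```

Flap is opening at 8 N. Continue.

Emit:
{"name": "send_rows", "arguments": {"motion": [0.05,0,0.9,0,3,0.05,0,0.9,0,3,0.05,0,0.8,0,3]}}

```text
time: 15.8
eef_pos: [0.5795, 0.103, 0.1314]
tcp_rot: [0.99, 0.129, -0.041, -0.028]
contact_force: [1.1, 1.1, 7.3]
opening: 0.443
```

Run:
```python
from h import *
im,d,C,st=shot("wrist","w12")
im,d,C,st=shot("scene","s12")
cv2.imwrite("pics/s12c.png",cv2.resize(im[200:420,250:500,::-1],None,fx=3,fy=2.7))
st=ctrl.get_state();print(R.from_quat(st['tcp_rot']).as_matrix().round(3),W2L(st['eef_pos']),st['contact_force'])
```

```text
[[ 0.963  0.255 -0.086]
 [ 0.259 -0.965  0.045]
 [-0.072 -0.065 -0.995]] [ 0.00955981 -0.07654153  0.1304265 ] [ 5.90661415 -0.45877035  2.47764895]
```

View pics/w12.png

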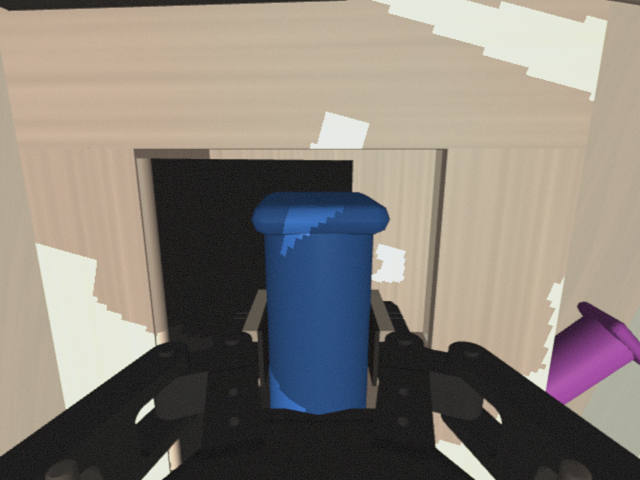

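View pics/s12c.png

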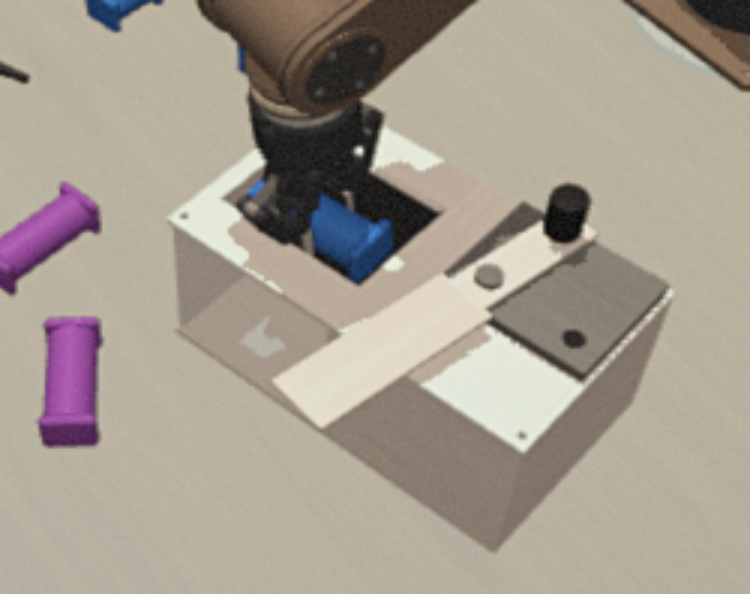

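Emit:
{"name": "send_rows", "arguments": {"motion": [-0.4,0,0.5,0,3,-0.3,0,0.4,0,3,-0.2,0,0.2,0,3]}}

```text
time: 16.2
eef_pos: [0.577, 0.102, 0.1265]
tcp_rot: [0.991, 0.13, -0.031, -0.027]
contact_force: [3.6, 2.2, 4.8]
opening: 0.448
```

Run:
```python
from h import *
im,d,C,st=shot("wrist","w13")
L=W2L(C.reshape(-1,3)).reshape(C.shape)
k=(abs(L[...,1]+.025)<.01)&(d>0)&(im.max(-1)<45)&(L[...,2]<.164)&(L[...,2]>.05)
q=L[k];
if len(q)>30: print(len(q),np.percentile(q[:,0],[1,50,99]),np.percentile(q[:,2],[1,50,99]),'theta',-np.arctan(np.polyfit(q[:,0],q[:,2],1)[0]))
print(R.from_quat(st['tcp_rot']).as_matrix().round(3),W2L(st['eef_pos']),st['contact_force'])
```

```text
7448 [-0.04618873 -0.03035714  0.0128277 ] [0.09137045 0.14117039 0.15957383] theta 0.8570272201442813
[[ 0.964  0.256 -0.068]
 [ 0.26  -0.965  0.046]
 [-0.054 -0.062 -0.997]] [ 0.00649506 -0.07672934  0.12653064] [3.59481023 2.1725119  4.84198106]
```

Emit:
{"name": "send_rows", "arguments": {"motion": [-0.5,0,0.5,0,3,-0.4,0,0.4,0,3]}}

```text
time: 16.45
eef_pos: [0.5736, 0.1011, 0.1237]
tcp_rot: [0.991, 0.13, -0.022, -0.027]
contact_force: [4.7, 0.8, 8.7]
opening: 0.445
```

Run:
```python
from h import *
st=ctrl.get_state()
print(R.from_quat(st['tcp_rot']).as_matrix().round(3),W2L(st['eef_pos']),st['contact_force'],st['wrist_torque'])
```

```text
[[ 0.965  0.257 -0.051]
 [ 0.259 -0.965  0.049]
 [-0.037 -0.06  -0.997]] [ 0.00293054 -0.07678834  0.12370569] [4.65314643 0.78153247 8.73700294] [ 0.0853268  -0.38993682  0.03194544]
```

Emit:
{"name": "send_rows", "arguments": {"motion": [-0.1,0,0.2,0,4.2,-0.1,0,0.2,0,4.7,-0.1,0,0.2,0,5.2,-0.1,0,0.1,0,5.4]}}

```text
time: 16.85
eef_pos: [0.5806, 0.1028, 0.1245]
tcp_rot: [0.991, 0.129, -0.005, -0.029]
contact_force: [0.5, -0.2, 0.3]
opening: 0.636
```

Run:
```python
from h import *
im,d,C,st=shot("wrist","w14")
print(R.from_quat(st['tcp_rot']).as_matrix().round(3),W2L(st['eef_pos']),st['contact_force'],st['opening'])
```

```text
[[ 0.967  0.255 -0.018]
 [ 0.256 -0.965  0.056]
 [-0.003 -0.058 -0.998]] [ 0.01009357 -0.07687889  0.12447782] [ 0.45173466 -0.19780893  0.32306168] 0.6359123376545223
```

View pics/w14.png

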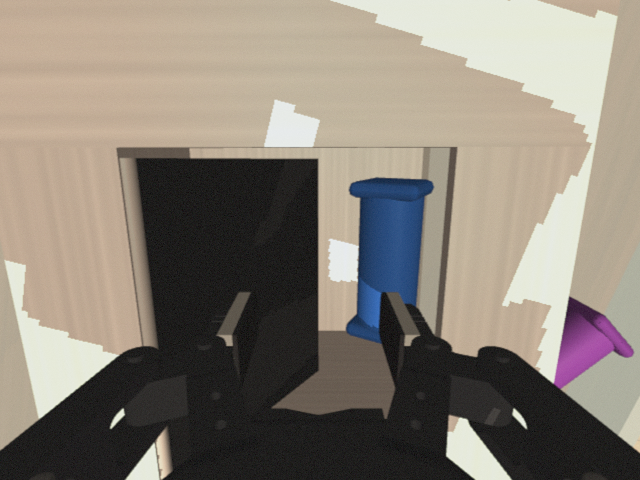

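Emit:
{"name": "send_rows", "arguments": {"motion": [-0.2,0,-1,0,5,-0.1,0,-2,0,5,0,0,-3,0,5,0,0,-4,0,5,0,0,-4,0,5,0,0,-4,0,5,0,0,0,0,5,0,0,0,0,5]}}

```text
time: 17.7
eef_pos: [0.5765, 0.0922, 0.3065]
tcp_rot: [0.991, 0.127, -0.01, -0.032]
contact_force: [0.2, -0.4, -0.9]
opening: 0.585
```

Run:
```python
from h import *
im,d,C,st=shot("wrist","w15")
im,d2,C2,st2=shot("scene","s15")
cv2.imwrite("pics/s15c.png",cv2.resize(im[200:420,250:500,::-1],None,fx=3,fy=2.7))
L=W2L(C.reshape(-1,3)).reshape(C.shape)
im=cv2.imread("pics/w15.png")
k=(abs(L[...,1]+.06)<.04)&(abs(L[...,0])<.04)&(d>.2)
q=L[k];print(len(q),np.percentile(q[:,2],[2,50,98]),np.polyfit(q[:,0],q[:,2],1))
k=(abs(L[...,1]-.073)<.03)&(abs(L[...,0]+.069)<.03)&(L[...,2]>.222)
print('knob',k.sum(),L[k].mean(0) if k.sum() else 0)
L=W2L(C2.reshape(-1,3)).reshape(C2.shape);k=(abs(L[...,1]-.073)<.03)&(abs(L[...,0]+.069)<.03)&(L[...,2]>.222)
print('knob scene',k.sum(),L[k].mean(0), L[k][:,2].max())
print(st['eef_pos'],st['contact_force'])
```

```text
9118 [0.16089395 0.16232476 0.16374786] [0.00205585 0.16232274]
knob 770 [-0.06595875  0.06385572  0.23012898]
knob scene 158 [-0.06589844  0.07444133  0.23186443] 0.2368396561844368
[0.57653345 0.09224037 0.30648959] [ 0.16360184 -0.40120673 -0.85486331]
```

View pics/w15.png

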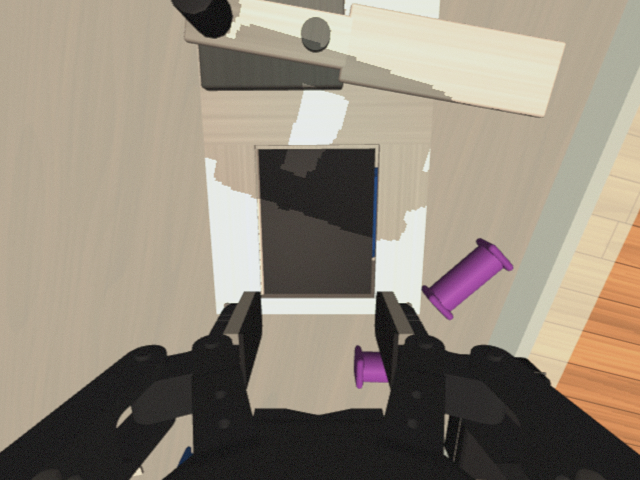

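View pics/s15c.png

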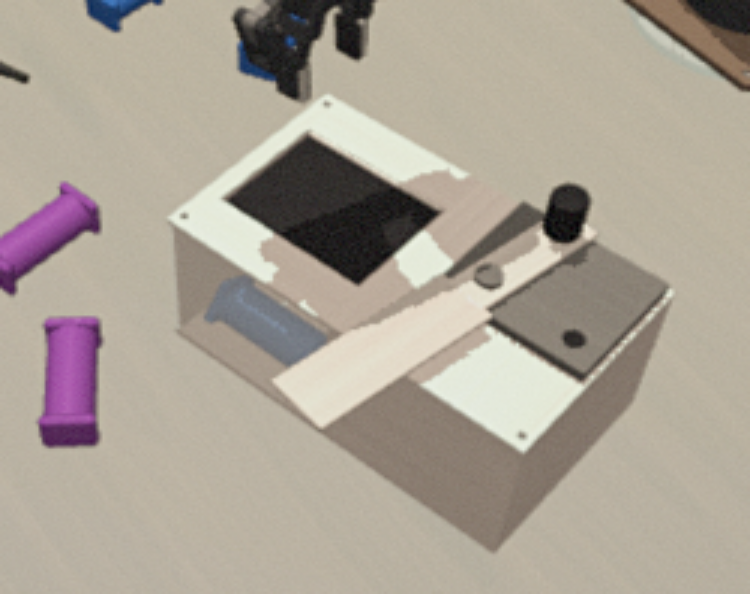

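Run:
```python
from plant import workorder,ctrl
print(workorder.sign_off()); print(ctrl.get_state()['time'])
```

```text
the job is handed in; nothing more can be done
None
the job is handed in; nothing more can be done
```

The long blue canister is in the loader, and I handed the job in after about 18 of the 58 s allowed. The sign-off gives no verdict, so what follows rests on my own last checks.

- **Guard:** I lifted the knob about 15 mm, swung the guard to its end stop and pushed the pin down. The knob's height matched the pin-down value before and after (top at 0.232 m), and its position fits the parking hole to a few mm. One late wrist-camera reading put the knob about 8 mm off in y, but the knob was cut off at the edge of that picture. The scene camera, and the wrist camera's earlier full view, agree with parked.
- **Canister:** I pressed it down lengthwise along the hinge until the flap stood at about 0.86 rad. I then opened the fingers so the front one held the flap while the canister dropped. The last scene picture shows it lying in the chamber behind the clear wall. I judged that by eye and did not measure its height there.
- **Flap:** it sprang shut; its surface was level to about 0.002 rad and just under deck height.
- **Other things:** the arm was clear of everything at hand-in. I never touched the short canisters, blower or opener. I did not measure their positions again at the end.

The tool tilted by up to about 7° while carrying the canister, because each move starts from the slightly sagged measured pose. It mostly straightened again while pressing on the flap, and did no visible harm.

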